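Bring a tacked stud square and hold it there for nailing

TASK

The stud of this small timber frame hangs on one toe-nail and leans in over the corner it makes with the plate. Lift the loose nailing block out of that corner and lay it on the open bench well outside it, clear of the frame; then take the triangular aluminium square and press it into the inner corner, flat along the plate and pushing the stud out, until both its edges lie full length against the timbers and the stud is square. Finish still gripping the square and pressing it against both timbers, ready for the second nail, and leave the other tools where they lie.

Things in the scene. Friction and masses are not known exactly. Their poses are not given: they have to be found in the camera images.
- plate: the plate: bare timber 38 mm thick, 38 mm high, 316 mm long, screwed to the bench (fixed), beyond the stud as the robot sees it. Origin: inner corner of the frame at bench level. x is square to its near face and points into the timber, away from the robot; y runs along that face. The timber covers x 0 to 38, y -260 to +56, z 0 to 38 mm
- corner (a point): the inner corner of the frame at bench level, where the plate's near face meets the stud's inner face (same point as the plate's origin). The inside of the corner, where the nailing block lies and the square belongs, is the side of negative x and negative y of the plate's frame
- stud: the stud: bare timber 38 x 38 mm, 220 mm long, butting against the plate's near face and pointing towards the robot. Origin at the inner corner, at bench level; the timber covers its own x -220 to 0, y 0 to +38, z 0 to 38 mm, so its inner face is y = 0. Its axes are parallel to the plate's when it stands square
- tack (a joint): lean of the stud (rad) about its toe-nail, a vertical pivot at the inner corner: 0 = square to the plate, positive = free end leaning in (starts 0.14 to 0.24). Stiff and springy: up to 0.3 Nm starts it outwards, 0.85 Nm brings it to 0 (5 to 6 N at 160 mm from the corner); let go, it springs back. At -0.012 the stud's end is hard against the plate and goes no farther
- square: the square: flat right-angled triangle of plain aluminium bars 18 mm thick round an open window, lying loose on the bench right of the frame, 0.26 to 0.42 kg. Origin: underside, middle of the sloping bar, which is 26 mm wide, runs along its own (1, -1, 0) and can be pinched there across its width, one finger in the window (66 mm deep). Seated, its axes are parallel to the plate's
- heel (a point): theoretical right-angled corner of the square, on its underside, at (+80, +80, 0) mm in the square's frame; seated, it is at the frame's inner corner. The two outer edges x = +80 mm and y = +80 mm run from 16 mm (the heel itself is notched out) to 160 mm from it, on bars 24 mm wide
- plate_edge_end (a point): far end of the square's edge that goes against the plate, on the underside, at (+80, -80, 0) mm in the square's frame
- stud_edge_end (a point): far end of the square's edge that goes against the stud, on the underside, at (-80, +80, 0) mm in the square's frame
- nailing_block: the nailing block: loose timber 38 x 90 x 38 mm (long side along its own y), origin at the centre of its underside; it starts inside the corner, 80 to 90 mm from the plate's face and about 110 mm along the plate from the corner, long side roughly along the plate. The bench in front of the plate between the frame and the square is free to lay it on
- claw_hammer: claw hammer, wooden and blue handle, about 123 x 295 x 30 mm, lying at the left edge of the work; to be left alone
- tape_measure: yellow and black tape measure, 37 x 94 x 69 mm, at the back in front of the red tool box; to be left alone
- pliers: red-handled pliers, 71 x 204 x 14 mm, near the front edge of the bench; to be left alone
- screwdriver: black-handled screwdriver, 29 x 201 x 28 mm, near the front edge, right; to be left alone
- chisel: wooden-handled chisel, 29 x 255 x 29 mm, near the front edge, middle; to be left alone
- pencil: red pencil, 8 x 158 x 8 mm, near the front edge, left; to be left alone
Things that resemble listed ones, but are neither listed nor needed, are in the scene too. Of the things that look like the nailing_block, take the one that is farthest to the robot's left at the start.

How it is judged:
On the way, in this order (a step that is already met when the one before it is completed fails the run):
1. the nailing block lies on the bench outside the corner, let go and clear of the frame (not (x of nailing_block in the frame of plate between -0.18 and 0 m and y of nailing_block in the frame of plate between -0.18 and 0 m) and height (world z) of nailing_block between -0.01 and 0.05 m and linear speed of nailing_block below 0.02 m/s and contact force between the fingers and nailing_block below 0.1 N and contact force between nailing_block and stud below 0.1 N and contact force between nailing_block and square below 0.1 N and contact force between nailing_block and plate below 0.1 N), for 0.2 s.
2. the gripped square is pressed into the corner against plate and stud and the stud is square (value of joint tack below 0.015 rad and x of each of heel, plate_edge_end in the frame of plate above -0.003 m and y of each of heel, stud_edge_end in the frame of stud above -0.003 m and horizontal distance between heel and corner below 0.006 m and height (world z) of square below 0.025 m and contact force between square and stud above 2 N and contact force between square and plate above 1 N and contact force between the fingers and square above 2 N), for 0.2 s.
At the end, for the whole second after the job is handed in: Gripped square presses stud (>2 N) and plate (>1 N), its edges no more than 3 mm off either timber at either end, heel within 6 mm of the corner, under 25 mm up; stud leans under 0.015 rad; block still on the bench, let go, clear of frame and square, centre not within 180 mm of both inner faces (all of step 1 and all of step 2); the arm keeps its last pose, push and grip.
It fails at once if another tool (hammer, tape measure, pliers, screwdriver, chisel or pencil) is shifted by more than 30 mm (distance of any of claw_hammer, tape_measure, pliers, screwdriver, chisel, pencil from where it was at the start of the episode above 0.03 m).
It also fails if it takes over 64 s, if anything falls off the work surface, if the arm or the gripper's body presses on something with over 40 N, if the wrist force passes 120 N, or if a joint passes its speed limit or range.

ROBOT

A 6-joint arm with a two-finger parallel gripper is mounted at the origin on a cart in front of the work surface, level with it; the furniture and walls round the work are solid. World frame = base frame: x ahead of the robot, y to its left, z up, the work surface at z = 0. Lengths are in m, angles in rad, forces in N, time in s.
With the tool pointing down it reaches from about 0.35 to 0.975 m from the base axis. Payload 4.9 kg.
Tool frame: the origin (TCP) lies at the very end of the fingers, on their centre line; the grasp point (between the pads) lies manip.grip_point_offset behind it (manip.grip_point_offset is the distance from the TCP to the grasp point, in m); z points along the fingers, y is the line along which they close (so a half turn about z gives the same grasp; the last joint's range is limited). The gripper opens to 85 mm and grips with 20 to 120 N. Pads are 22 mm wide; open, the fingers measure 114 mm over their backs; the gripper's body (76 mm by 85 mm) begins 54 mm behind the grasp point. The pads swing forward as they close: fully open they stand 13 mm farther back than shut.
Start: joints at [-1.274, 0.053, 1.613, -0, 1.476, -0.119], TCP at [0.252, -0.572, 0.231] pointing down, gripper open.
Joint ranges: [-3.01, 3.01], [-1.01, 2.22], [0.06, 2.58], [-1.02, 4.17], [0.09, 2.62], [-3.14, 3.14]. Speed limits (rad/s): [2.57, 2.57, 3.14, 3.14, 3.14, 3.14].

INTERFACE

Orientations are given as a unit quaternion [w, x, y, z].
In Python, from plant import manip gives the robot as it stands.
- The arm moves only by the shell command python3 -m crank 'ROWS' [OPENING]. ROWS is JSON, a list of rows, each an object of numbers: "x", "y", "z": the shift along the tool's x, y, z in cm; "turn": the turn about the tool's z in rad. In form: [{"x": .., "y": .., "z": .., "turn": ..}, ...]. A call has 1 to 5 rows; each row shifts and turns the commanded pose from where the row before left it, along the tool's axes as they then stand; what a row does not reach is not made up. A row lasts 1/10 s, in which the tool goes at most 50 mm and 8.59 degrees, less where a joint would pass 70% of its speed; a pose out of reach is approached as far as the arm can. A call with a gripper value outside its range is refused whole. OPENING is the opening in per cent of the stroke, from 0 (shut) to 100 (fully open), set as the call begins (- or left out, the last holds). The fingers move at their own pace and stop on an object; the grip force is fixed at half the most. Time passes only in rows, so rows that do not move let the fingers close. It gives the time, the measured TCP pose, the force, the opening and the grip force at its end, in the units of the state.
- manip.state(): the state, without advancing time (a new reading comes with each control period).
- manip.grab_frame(name): name is "side" or "top"; returns (picture, depth): 400x640x3 uint8, red, green, blue; 400x640 float32, m along the optical axis (not along the pixel's ray), 0 where there is no reading.
- manip.camera_model(name): a dict with "mtx" (3x3 intrinsics, pixels), "world_to_cam" (4x4, takes a point from world to camera coordinates). Camera axes: x right, y down, z forward; pixel columns grow to the right and rows downward; lengths in m; the calibration is good to about 2 mm. A picture is of the moment at which its call begins. camera_model takes no time and is no camera call.
- manip.job_done(): hands the job in; it is judged then, once.
The state is a dict: "time": time; "joint_pos": joint angles; "joint_vel": joint speeds; "joint_efforts": joint torques, N m; "tool_pos": TCP position; "tool_rot": TCP orientation; "contact_force": force on the tool from outside, world axes, zero at the start; "ft_torque": the same for the moment, N m; "gripper_width": opening from 0.0 (shut) to 1.0 (fully open); "grasp_force": force on a finger pad.
Only numpy, scipy, OpenCV 4.12 (cv2) and the standard library are available. Lean on these libraries where they do the work, as an engineer would, in place of code of your own. Each camera call takes 0.05 s, during which the arm holds its last target. There are 200 camera calls.

## Working session

There is one attempt and no reset: what is moved stays moved. The work goes in short steps, Python scripts to look and compute and a shell command to move; the robot and the scene stay as the last step left them, time stands still between calls to the robot, and variables do not carry over. Pictures are saved under pics/ and viewed, at most 10 in all, crops included, and the job is handed in when it is done.

```bash
ls; mkdir -p pics
cat > h.py <<'E'
import numpy as np, cv2
from plant import manip
def grab(name,save=None):
    im,d=manip.grab_frame(name); c=manip.camera_model(name)
    K=np.array(c["mtx"]);T=np.linalg.inv(np.array(c["world_to_cam"]))
    v,u=np.mgrid[:d.shape[0],:d.shape[1]]
    P=np.stack([(u-K[0,2])/K[0,0]*d,(v-K[1,2])/K[1,1]*d,d,np.ones_like(d)],-1)@T.T
    P=P[...,:3]; P[d==0]=np.nan
    if save: cv2.imwrite(save,cv2.cvtColor(im,cv2.COLOR_RGB2BGR))
    return im,d,P
E
python3 - <<'E'
from h import *
for n in("top","side"):
    im,d,P=grab(n,f"pics/{n}0.png"); np.save(f"{n}0.npy",P)
s=manip.state();print(s,manip.grip_point_offset)
c=manip.camera_model("top");print(c)
E
```

```text
pics
{'time': 0.1, 'joint_pos': array([-1.27397749e+00,  5.32902364e-02,  1.61415433e+00,  1.77507219e-05,
        1.47603798e+00, -1.18995015e-01]), 'joint_vel': array([-0.00089282, -0.00277354, -0.00223368, -0.0001858 ,  0.00043722,
       -0.00098429]), 'joint_efforts': array([ 1.55623879e-04, -3.94904959e+01, -3.71361530e+01, -1.06475354e-04,
        3.88557572e-03, -4.63481754e-06]), 'tool_pos': array([ 0.25229829, -0.57118778,  0.23018776]), 'tool_rot': array([-9.42000197e-04,  9.78464832e-01,  2.06411432e-01, -7.51066594e-05]), 'contact_force': array([ 0.04366781, -0.15020811, -0.63111426]), 'ft_torque': array([ 0.04405881, -0.0034438 , -0.02928333]), 'grasp_force': 0.0, 'gripper_width': 1.0021382554305283} 0.0187
{'mtx': array([[430.65492927,   0.        , 318.96430747],
       [  0.        , 430.65492927, 204.45272022],
       [  0.        ,   0.        ,   1.        ]]), 'world_to_cam': array([[-2.85869167e-02, -9.99581547e-01, -4.41801809e-03,
         2.21755601e-02],
       [-9.91150635e-01,  2.89184119e-02, -1.29553633e-01,
         5.18851489e-01],
       [ 1.29627183e-01,  6.75382519e-04, -9.91562574e-01,
         1.37300531e+00],
       [ 0.00000000e+00,  0.00000000e+00,  0.00000000e+00,
         1.00000000e+00]])}
```

View pics/top0.png

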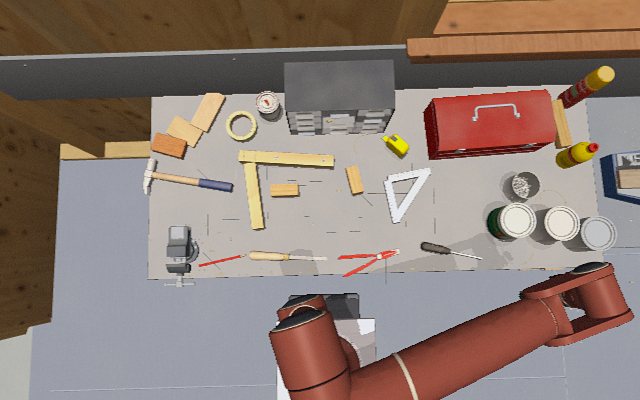

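View pics/side0.png

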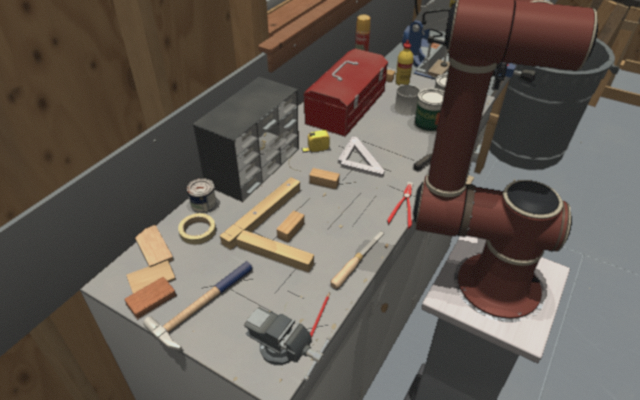

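The top view shows the plate (240–333, 158), the stud (248–257, 165–228), the nailing block at (285,190), a decoy at (354,180) and the square with its heel at about (388,181). The pictures agree on this layout.

```bash
cat >> h.py <<'E'
def rects(im,P,zlo,zhi,box,minpix=25,white=None):
    r0,r1,c0,c1=box
    m=(P[...,2]>zlo)&(P[...,2]<zhi)
    k=np.zeros(m.shape,bool);k[r0:r1,c0:c1]=True;m&=k
    n,l=cv2.connectedComponents(m.astype(np.uint8),connectivity=4)
    out=[]
    for i in range(1,n):
        q=l==i
        if q.sum()<minpix: continue
        p=P[q]; b=cv2.boxPoints(cv2.minAreaRect((p[:,:2]*1000).astype(np.float32)))
        out.append((q,p,b))
    return out
E
python3 - <<'E'
from h import *
im=cv2.imread("pics/top0.png");P=np.load("top0.npy")
print("bench z",np.nanmedian(P[200:215,300:340,2]),np.nanmedian(P[225:240,330:380,2]))
for zl,zh,box,n in((.025,.05,(148,240,232,370),'wood'),(.010,.03,(160,230,378,440),'sq')):
    for q,p,b in rects(im,P,zl,zh,box):
        v,u=np.where(q)
        print(n,q.sum(),'px',u.mean().round(),v.mean().round(),'z',np.median(p[:,2]).round(4),'c',(p[:,:2].mean(0)*1000).round(1),'box',b.round(0).tolist())
        if n=='sq':
            a,t=cv2.minEnclosingTriangle((p[:,:2]*1000).astype(np.float32).reshape(-1,1,2));print('tri',t.reshape(-1,2).round(1).tolist())
E
```

```text
bench z -0.0003314592305995179 8.182483026764054e-05
wood 1929 px 272.0 174.0 z 0.0375 c [626.  158.9] box [[424.0, -22.0], [684.0, -45.0], [711.0, 270.0], [451.0, 293.0]]
wood 325 px 354.0 179.0 z 0.0377 c [ 598.7 -109.9] box [[551.0, -101.0], [559.0, -139.0], [648.0, -120.0], [640.0, -82.0]]
wood 333 px 283.0 189.0 z 0.0381 c [571.6 122.1] box [[552.0, 78.0], [591.0, 77.0], [592.0, 166.0], [553.0, 167.0]]
sq 1001 px 404.0 191.0 z 0.0178 c [ 559.5 -274.9] box [[453.0, -231.0], [480.0, -389.0], [638.0, -362.0], [611.0, -204.0]]
tri [[640.2000122070312, -382.79998779296875], [431.20001220703125, -234.60000610351562], [611.5999755859375, -204.0]]
```

Run:
```python
from h import *
P=np.load("top0.npy")
for n,box in (("plate",(145,172,272,345)),("stud",(176,240,235,268))):
    for q,p,b in rects(None,P,.025,.05,box):
        b=b.astype(float);e=b-np.roll(b,-1,0);L=np.linalg.norm(e,axis=1);i=L.argmax()
        print(n,L.round(1),b.round(1).tolist(),"dir deg",np.degrees(np.arctan2(e[i,1],e[i,0])))
```

```text
plate [ 40.3 202.7  40.3 202.7] [[643.9, -41.2], [684.0, -44.7], [701.5, 157.2], [661.4, 160.7]] dir deg 85.03292111289727
stud [ 39. 176.  39. 176.] [[444.9, 229.5], [449.5, 190.7], [624.3, 211.4], [619.7, 250.2]] dir deg -173.25285100908877
```

```bash
python3 -m crank '[{"turn":-0.143},{"turn":-0.143},{"turn":-0.143},{"turn":-0.143},{"turn":-0.143}]' 100; python3 -m crank '[{"turn":-0.143},{"turn":-0.143},{"turn":-0.143},{},{}]'
cat >> h.py <<'E'
def go(x,y,phi,z):
    s=manip.state();p=s["tool_pos"];q=s["tool_rot"]
    from scipy.spatial.transform import Rotation as R
    M=R.from_quat([q[1],q[2],q[3],q[0]]).as_matrix()
    d=M.T@(np.array([x,y,z])-p)*100; ph=np.arctan2(M[1,0],M[0,0])
    print("t",s["time"],"pos",p.round(4),"phi",ph.round(4),"shift cm",d.round(2),"turn",np.round(ph-phi,3),"F",s["contact_force"].round(1),"grip",round(s["gripper_width"],3),round(s["grasp_force"],1))
E
python3 -c "
from h import *
go(.572,.122,1.56,.15)"
```

```text
t 0.1 pos [ 0.2523 -0.5712  0.2302] phi 0.4158 shift cm [ 57.24 -50.48   8.13] turn -1.144 F [ 0.  -0.2 -0.6] grip 1.002 0.0schema error: expected keys x, y, z, turn
schema error: expected keys x, y, z, turn
```

```bash
python3 -m crank '[{"x":0,"y":0,"z":0,"turn":-0.143},{"x":0,"y":0,"z":0,"turn":-0.143},{"x":0,"y":0,"z":0,"turn":-0.143},{"x":0,"y":0,"z":0,"turn":-0.143},{"x":0,"y":0,"z":0,"turn":-0.143}]' 100; python3 -m crank '[{"x":0,"y":0,"z":0,"turn":-0.143},{"x":0,"y":0,"z":0,"turn":-0.143},{"x":0,"y":0,"z":0,"turn":-0.143},{"x":0,"y":0,"z":0,"turn":0},{"x":0,"y":0,"z":0,"turn":0}]'
python3 -c "
from h import *
go(.572,.122,1.56,.15)"
```

```text
time: 0.6
tool_pos: [0.2523, -0.5714, 0.2305]
tool_rot: [-0.001, 0.843, 0.538, 0.0]
contact_force: [0.1, 0.6, 0.8]
gripper_width: 0.999
grasp_force: 0.0
time: 1.1
tool_pos: [0.2524, -0.5715, 0.2308]
tool_rot: [-0.0, 0.712, 0.702, 0.0]
contact_force: [0.3, 0.3, -0.1]
gripper_width: 0.999
grasp_force: 0.0
t 1.1 pos [ 0.2524 -0.5715  0.2308] phi 1.5568 shift cm [69.79 30.99  8.13] turn -0.003 F [ 0.3  0.3 -0.1] grip 0.999 0.0
```

```bash
for i in 1 2 3; do python3 -m crank '[{"x":4.2,"y":1.9,"z":0.3,"turn":0},{"x":4.2,"y":1.9,"z":0.3,"turn":0},{"x":4.2,"y":1.9,"z":0.3,"turn":0},{"x":4.2,"y":1.9,"z":0.3,"turn":0},{"x":4.2,"y":1.9,"z":0.3,"turn":0}]' | grep -E "pos|force"; done
python3 -m crank '[{"x":3,"y":1,"z":1,"turn":0},{"x":0,"y":0,"z":0,"turn":0},{"x":0,"y":0,"z":0,"turn":0}]'
python3 -c "
from h import *
go(.572,.122,1.56,.005)"
```

```text
tool_pos: [0.3501, -0.3611, 0.2161]
contact_force: [0.6, 1.3, 0.4]
grasp_force: 0.0
tool_pos: [0.4475, -0.1521, 0.2014]
contact_force: [0.1, 0.3, -0.5]
grasp_force: 0.0
tool_pos: [0.5448, 0.0571, 0.1863]
contact_force: [0.9, 0.0, 0.6]
grasp_force: 0.0
time: 2.9
tool_pos: [0.5544, 0.0854, 0.1758]
tool_rot: [-0.0, 0.711, 0.703, -0.001]
contact_force: [-0.6, -0.0, -0.1]
gripper_width: 0.998
grasp_force: 0.0
t 2.9 pos [0.5544 0.0854 0.1758] phi 1.5597 shift cm [ 3.69  1.74 17.07] turn -0.0 F [-0.6 -0.  -0.1] grip 0.998 0.0
```

```bash
python3 -m crank '[{"x":3.7,"y":1.74,"z":0,"turn":0},{"x":0,"y":0,"z":3.5,"turn":0},{"x":0,"y":0,"z":3.5,"turn":0},{"x":0,"y":0,"z":3.5,"turn":0},{"x":0,"y":0,"z":3,"turn":0}]' | grep -E "pos|force"
python3 -m crank '[{"x":0,"y":0,"z":2,"turn":0},{"x":0,"y":0,"z":1.4,"turn":0},{"x":0,"y":0,"z":0,"turn":0}]'| grep -E "pos|force"
python3 -m crank '[{"x":0,"y":0,"z":0,"turn":0},{"x":0,"y":0,"z":0,"turn":0},{"x":0,"y":0,"z":0,"turn":0},{"x":0,"y":0,"z":0,"turn":0},{"x":0,"y":0,"z":0,"turn":0}]' 20
python3 -m crank '[{"x":0,"y":0,"z":0,"turn":0},{"x":0,"y":0,"z":0,"turn":0},{"x":0,"y":0,"z":0,"turn":0},{"x":0,"y":0,"z":0,"turn":0},{"x":0,"y":0,"z":0,"turn":0}]'
```

```text
tool_pos: [0.572, 0.1203, 0.04]
contact_force: [1.0, 0.7, -0.0]
grasp_force: 0.0
tool_pos: [0.571, 0.1206, 0.0055]
contact_force: [0.5, -0.7, -0.3]
grasp_force: 0.0
time: 4.2
tool_pos: [0.574, 0.1219, 0.0091]
tool_rot: [0.001, 0.711, 0.703, 0.001]
contact_force: [-0.6, -0.1, 5.5]
gripper_width: 0.436
grasp_force: 62.1
time: 4.7
tool_pos: [0.574, 0.1219, 0.0091]
tool_rot: [0.001, 0.711, 0.703, 0.001]
contact_force: [-0.2, 0.4, 6.4]
gripper_width: 0.433
grasp_force: 62.1
```

```bash
python3 -m crank '[{"x":0,"y":0,"z":-2,"turn":0},{"x":0,"y":0,"z":-3,"turn":0},{"x":0,"y":0,"z":-3,"turn":0},{"x":-3,"y":-1.4,"z":0,"turn":0},{"x":-3,"y":-1.5,"z":0,"turn":0}]' | grep -E "pos|force"
python3 -m crank '[{"x":-3,"y":-1.5,"z":0,"turn":0},{"x":-3.2,"y":-1.5,"z":0,"turn":0},{"x":0,"y":0,"z":2,"turn":0},{"x":0,"y":0,"z":3,"turn":0},{"x":0,"y":0,"z":0,"turn":0}]'| grep -E "pos|force|width"
python3 -m crank '[{"x":0,"y":0,"z":1.5,"turn":0},{"x":0,"y":0,"z":0.5,"turn":0},{"x":0,"y":0,"z":0.5,"turn":0},{"x":0,"y":0,"z":0.2,"turn":0},{"x":0,"y":0,"z":0,"turn":0}]'
```

```text
tool_pos: [0.5434, 0.062, 0.0888]
contact_force: [0.6, -1.2, -1.1]
grasp_force: 61.5
tool_pos: [0.5079, 0.0008, 0.033]
contact_force: [-1.5, -0.1, -1.5]
gripper_width: 0.437
grasp_force: 61.5
time: 6.2
tool_pos: [0.5123, 0.0006, 0.0104]
tool_rot: [0.0, 0.711, 0.703, 0.0]
contact_force: [-0.3, 0.6, -1.1]
gripper_width: 0.435
grasp_force: 61.5
```

```bash
python3 -m crank '[{"x":0,"y":0,"z":0.2,"turn":0},{"x":0,"y":0,"z":0,"turn":0}]' | grep -E "pos|force"
python3 -m crank '[{"x":0,"y":0,"z":0,"turn":0},{"x":0,"y":0,"z":0,"turn":0},{"x":0,"y":0,"z":0,"turn":0},{"x":0,"y":0,"z":0,"turn":0},{"x":0,"y":0,"z":0,"turn":0}]' 100| grep -E "pos|force|width"
python3 -m crank '[{"x":0,"y":0,"z":-2,"turn":0},{"x":0,"y":0,"z":-4,"turn":0},{"x":0,"y":0,"z":-4,"turn":0},{"x":0,"y":0,"z":-3,"turn":0},{"x":0,"y":0,"z":0,"turn":0}]'| grep -E "pos|force|width"
python3 -c "
from h import *
go(.5455,-.2965,2.526,.10)"
```

```text
tool_pos: [0.513, 0.0004, 0.0091]
contact_force: [-0.3, -0.1, 0.6]
grasp_force: 61.6
tool_pos: [0.5121, 0.0005, 0.0083]
contact_force: [0.6, -0.2, 0.4]
gripper_width: 1.006
grasp_force: 0.0
tool_pos: [0.5157, -0.0, 0.1443]
contact_force: [-0.2, -0.2, -0.1]
gripper_width: 1.0
grasp_force: 0.0
t 7.4 pos [ 0.5157 -0.      0.1443] phi 1.5598 shift cm [-29.61   3.26   4.51] turn -0.966 F [-0.2 -0.2 -0.1] grip 1.0 0.0
```

```bash
python3 -m crank '[{"x":-4.2,"y":0.5,"z":0,"turn":0},{"x":-4.2,"y":0.5,"z":0,"turn":0},{"x":-4.2,"y":0.5,"z":0,"turn":0},{"x":-4.2,"y":0.5,"z":0,"turn":0},{"x":-4.2,"y":0.5,"z":0,"turn":0}]' 65 | grep -E "pos|force"
python3 -m crank '[{"x":-4.2,"y":0.4,"z":0,"turn":0},{"x":-4.3,"y":0.3,"z":0,"turn":0},{"x":0,"y":0,"z":0,"turn":-0.138},{"x":0,"y":0,"z":0,"turn":-0.138},{"x":0,"y":0,"z":0,"turn":-0.138}]'| grep -E "pos|force|width"
python3 -m crank '[{"x":0,"y":0,"z":1,"turn":-0.138},{"x":0,"y":0,"z":1,"turn":-0.138},{"x":0,"y":0,"z":1,"turn":-0.138},{"x":0,"y":0,"z":1,"turn":-0.138},{"x":0,"y":0,"z":0,"turn":0}]'| grep -E "pos|force|width"
python3 - <<'E'
from h import *
go(.5455,-.2965,2.526,.003)
im,d,P=grab("top","pics/top1.png")
cv2.imwrite("pics/crop1.png",cv2.resize(cv2.cvtColor(im[130:260,220:460],cv2.COLOR_RGB2BGR),None,fx=3,fy=3))
for q,p,b in rects(im,P,.025,.05,(180,230,290,350)): print("block",b.round().tolist())
E
```

```text
tool_pos: [0.5342, -0.2112, 0.137]
contact_force: [1.1, 0.0, 0.3]
grasp_force: 0.0
tool_pos: [0.5401, -0.2951, 0.1366]
contact_force: [0.4, 0.8, 0.3]
gripper_width: 0.651
grasp_force: 0.0
tool_pos: [0.5392, -0.2937, 0.0951]
contact_force: [-1.9, 0.4, 0.4]
gripper_width: 0.65
grasp_force: 0.0
t 8.9 pos [ 0.5392 -0.2937  0.0951] phi 2.5255 shift cm [-0.72  0.14  9.2 ] turn -0.001 F [-1.9  0.4  0.4] grip 0.65 0.0
block [[492.0, 46.0], [492.0, -43.0], [531.0, -42.0], [530.0, 46.0]]
```

View pics/crop1.png

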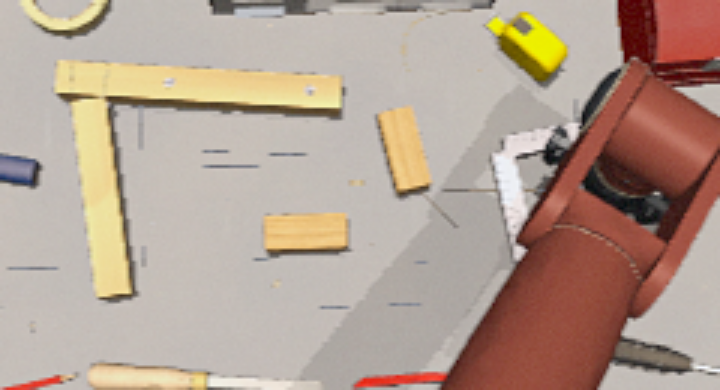

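The block lies clear at crop (305,232), in world terms at (0.511, 0.002). The square's heel is visible at crop (497,155), under the wrist. Next I go down onto the sloping bar.

```bash
python3 -m crank '[{"x":-0.7,"y":0.15,"z":2,"turn":0},{"x":0,"y":0,"z":2.5,"turn":0},{"x":0,"y":0,"z":2,"turn":0},{"x":0,"y":0,"z":1.2,"turn":0},{"x":0,"y":0,"z":0.8,"turn":0}]'| grep -E "pos|force"
python3 -m crank '[{"x":0,"y":0,"z":0.4,"turn":0},{"x":0,"y":0,"z":0,"turn":0},{"x":0,"y":0,"z":0,"turn":0}]'| grep -E "pos|force"
python3 -c "
from h import *
go(.5455,-.2965,2.526,.003)"
python3 -m crank '[{"x":0,"y":0,"z":0,"turn":0},{"x":0,"y":0,"z":0,"turn":0},{"x":0,"y":0,"z":0,"turn":0},{"x":0,"y":0,"z":0,"turn":0},{"x":0,"y":0,"z":0,"turn":0}]' 5
python3 -c "
from h import *
go(.5455,-.2965,2.526,.003)"
```

```text
tool_pos: [0.5472, -0.2975, 0.0124]
contact_force: [-0.9, 0.6, -0.3]
grasp_force: 0.0
tool_pos: [0.5481, -0.2981, 0.0104]
contact_force: [0.4, 0.5, 0.1]
grasp_force: 0.0
t 9.75 pos [ 0.5481 -0.2981  0.0104] phi 2.5255 shift cm [ 0.31 -0.02  0.73] turn -0.0 F [0.4 0.5 0.1] grip 0.649 0.0
time: 10.25
tool_pos: [0.548, -0.2982, 0.0105]
tool_rot: [0.001, 0.303, 0.953, -0.0]
contact_force: [-1.2, -0.1, 4.9]
gripper_width: 0.281
grasp_force: 60.4
t 10.25 pos [ 0.548  -0.2982  0.0105] phi 2.5259 shift cm [ 0.31 -0.01  0.75] turn -0.0 F [-1.2 -0.1  4.9] grip 0.281 60.4
```

```bash
python3 -m crank '[{"x":0,"y":0,"z":0,"turn":0},{"x":0,"y":0,"z":0,"turn":0},{"x":0.2,"y":0,"z":0.4,"turn":0},{"x":0,"y":0,"z":0.3,"turn":0},{"x":0,"y":0,"z":0,"turn":0}]' 60| grep -E "pos|force"
python3 -m crank '[{"x":0,"y":0,"z":0,"turn":0},{"x":0,"y":0,"z":0,"turn":0},{"x":0,"y":0,"z":0,"turn":0},{"x":0,"y":0,"z":0,"turn":0},{"x":0,"y":0,"z":0,"turn":0}]' 5
```

```text
tool_pos: [0.5451, -0.296, 0.0011]
contact_force: [-0.1, -0.4, 0.5]
grasp_force: 0.0
time: 11.25
tool_pos: [0.546, -0.2968, 0.0026]
tool_rot: [0.0, 0.303, 0.953, -0.0]
contact_force: [0.7, -1.3, 0.7]
gripper_width: 0.289
grasp_force: 62.5
```

```bash
python3 -m crank '[{"x":0,"y":0,"z":-2,"turn":0},{"x":0,"y":0,"z":-3,"turn":0},{"x":0,"y":0,"z":-4,"turn":0},{"x":0,"y":0,"z":0,"turn":0.129},{"x":0,"y":0,"z":0,"turn":0.128}]'| grep -E "pos|force"
python3 -m crank '[{"x":0,"y":0,"z":0,"turn":0},{"x":0,"y":0,"z":0,"turn":0}]' | grep -E "pos|force"
python3 -c "
from h import *
go(.562,.101,2.269,.09)"
```

```text
tool_pos: [0.5463, -0.2968, 0.0936]
contact_force: [0.1, 1.1, -4.6]
grasp_force: 62.0
tool_pos: [0.5451, -0.2959, 0.091]
contact_force: [-0.7, 0.3, -4.1]
grasp_force: 62.0
t 11.95 pos [ 0.5451 -0.2959  0.091 ] phi 2.2715 shift cm [29.25 26.89  0.15] turn 0.003 F [-0.7  0.3 -4.1] grip 0.289 62.0
```

```bash
for i in 1 2; do python3 -m crank '[{"x":2.9,"y":2.67,"z":0,"turn":0},{"x":2.9,"y":2.67,"z":0,"turn":0},{"x":2.9,"y":2.67,"z":0,"turn":0},{"x":2.9,"y":2.67,"z":0,"turn":0},{"x":2.9,"y":2.67,"z":0,"turn":0}]' | grep -E "pos|force"; done
python3 -m crank '[{"x":0,"y":0,"z":0,"turn":0},{"x":0,"y":0,"z":0,"turn":0},{"x":0,"y":0,"z":0,"turn":0}]' | grep -E "pos|force"
python3 - <<'E'
from h import *
go(.562,.101,2.269,.003)
im,d,P=grab("top","pics/top2.png")
cv2.imwrite("pics/crop2.png",cv2.resize(cv2.cvtColor(im[130:260,220:380],cv2.COLOR_RGB2BGR),None,fx=4,fy=4))
E
```

```text
tool_pos: [0.5542, -0.098, 0.0914]
contact_force: [-0.1, 0.5, -3.7]
grasp_force: 62.0
tool_pos: [0.5632, 0.0989, 0.0915]
contact_force: [0.3, 0.2, -3.4]
grasp_force: 62.0
tool_pos: [0.5636, 0.0965, 0.0917]
contact_force: [1.3, -0.1, -4.1]
grasp_force: 62.0
t 13.25 pos [0.5636 0.0965 0.0917] phi 2.2692 shift cm [0.44 0.17 8.87] turn 0.0 F [ 1.3 -0.1 -4.1] grip 0.287 62.0
```

View pics/crop2.png

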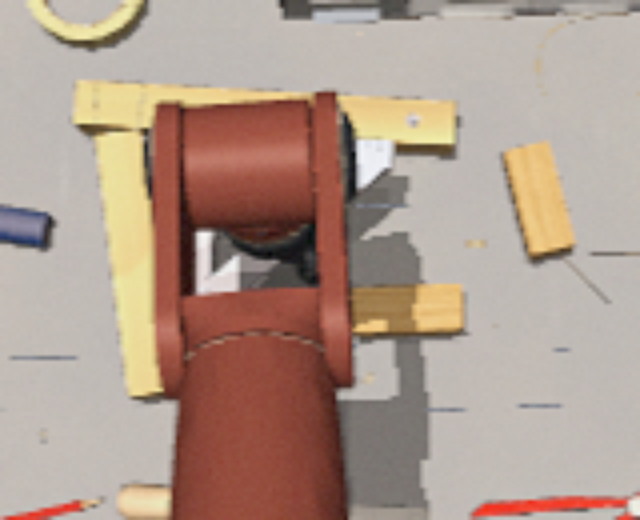

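The square hangs over the inside of the corner. Its plate edge ends at crop (390,145) and its stud edge end shows at (205,290), both clear of the timbers. I'll lower it now.

```bash
python3 -m crank '[{"x":0,"y":0,"z":2,"turn":0},{"x":0,"y":0,"z":2,"turn":0},{"x":0,"y":0,"z":2,"turn":0},{"x":0,"y":0,"z":1.5,"turn":0},{"x":0,"y":0,"z":0.8,"turn":0}]'| grep -E "pos|force"
python3 -m crank '[{"x":0,"y":0,"z":0.2,"turn":0},{"x":0,"y":0,"z":0,"turn":0}]' | grep -E "pos|force"
python3 - <<'E'
from h import *
go(.580,.145,2.269,.003)
c,s=np.cos(-.0868),np.sin(-.0868);C=np.array([.667,.2175])
for n in("top","side"):
    im,d,P=grab(n,f"pics/{n}3.png")
    D=P[...,:2]-C; X=(c*D[...,0]+s*D[...,1])*1000;Y=(-s*D[...,0]+c*D[...,1])*1000
    hsv=cv2.cvtColor(im,cv2.COLOR_RGB2HSV)
    m=(P[...,2]>.01)&(P[...,2]<.035)&(hsv[...,1]<40)&(hsv[...,2]>150)&(X>-220)&(X<0)&(Y<0)&(Y>-260)
    x,y=X[m],Y[m];print(n,m.sum(),"z",np.median(P[...,2][m]))
    for lo,hi in((-80,-40),(-130,-80),(-170,-130),(-230,-170)):
        k=(y>lo)&(y<hi); print(" plate edge y",lo,hi,"xmax",np.percentile(x[k],97).round(1) if k.sum()>5 else None)
    for lo,hi in((-60,0),(-120,-60),(-170,-120),(-190,-170)):
        k=(x>lo)&(x<hi); print(" stud edge x",lo,hi,"ymax",np.percentile(y[k],97).round(1) if k.sum()>5 else None)
E
```

```text
tool_pos: [0.563, 0.0963, 0.0075]
contact_force: [-0.1, 0.4, -2.9]
grasp_force: 61.9
tool_pos: [0.5644, 0.097, 0.0076]
contact_force: [-0.1, -0.1, -4.5]
grasp_force: 61.9
t 14.0 pos [0.5644 0.097  0.0076] phi 2.2685 shift cm [2.68 4.28 0.46] turn -0.001 F [-0.1 -0.1 -4.5] grip 0.289 61.9
top 126 z 0.02297924549006425
 plate edge y -80 -40 xmax -97.8
 plate edge y -130 -80 xmax -111.5
 plate edge y -170 -130 xmax None
 plate edge y -230 -170 xmax -12.7
 stud edge x -60 0 ymax -185.9
 stud edge x -120 -60 ymax -65.2
 stud edge x -170 -120 ymax -66.4
 stud edge x -190 -170 ymax None
side 514 z 0.02116327521016914
 plate edge y -80 -40 xmax -22.7
 plate edge y -130 -80 xmax -13.8
 plate edge y -170 -130 xmax -18.0
 plate edge y -230 -170 xmax None
 stud edge x -60 0 ymax -51.8
 stud edge x -120 -60 ymax -50.4
 stud edge x -170 -120 ymax -49.8
 stud edge x -190 -170 ymax -50.3
```

View pics/side3.png

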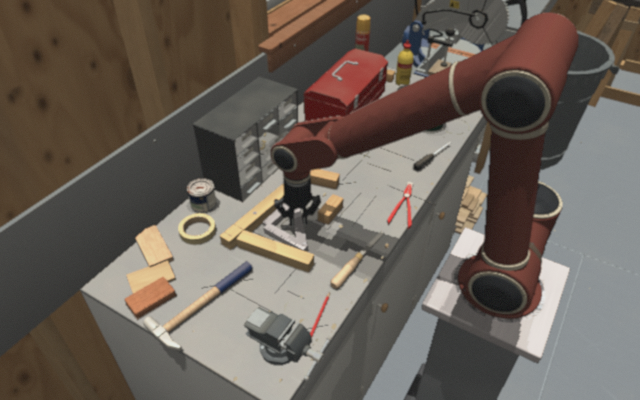

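The side view shows the square at (287,235), lying inside the corner between plate and stud. The gaps are about 13 mm to the plate and 50 mm to the seated stud line. I move to the plate first.

```bash
python3 -m crank '[{"x":-0.4,"y":0.4,"z":0.2,"turn":0},{"x":-0.3,"y":0.3,"z":0,"turn":0},{"x":-0.15,"y":0.15,"z":0,"turn":0},{"x":0,"y":0,"z":0,"turn":0}]'| grep -E "pos|force"
for i in 1 2 ; do python3 -m crank '[{"x":-0.1,"y":0.1,"z":0,"turn":0},{"x":0,"y":0,"z":0,"turn":0},{"x":0,"y":0,"z":0,"turn":0}]' | grep -E "pos|contact"; done
python3 -c "
from h import *
go(.580,.145,2.269,.003)"
```

```text
tool_pos: [0.5767, 0.0962, 0.0056]
contact_force: [0.6, -0.3, -3.7]
grasp_force: 62.0
tool_pos: [0.5771, 0.0961, 0.0051]
contact_force: [-0.4, 0.9, -4.3]
tool_pos: [0.5772, 0.0961, 0.0048]
contact_force: [-6.3, 1.1, -1.0]
t 15.1 pos [0.5772 0.0961 0.0048] phi 2.2689 shift cm [3.56 3.36 0.18] turn -0.0 F [-6.3  1.1 -1. ] grip 0.287 62.4
```

```bash
for i in 1 2 ; do python3 -m crank '[{"x":0.35,"y":0.35,"z":0,"turn":0},{"x":0.35,"y":0.35,"z":0,"turn":0},{"x":0,"y":0,"z":0,"turn":0}]' | grep -E "pos|contact"; done
for i in 1 2 ; do python3 -m crank '[{"x":0.25,"y":0.25,"z":0,"turn":0},{"x":0.25,"y":0.25,"z":0,"turn":0},{"x":0,"y":0,"z":0,"turn":0}]' | grep -E "pos|contact"; done
python3 -c "
from h import *
go(.580,.145,2.269,.003)"
```

```text
tool_pos: [0.578, 0.106, 0.0043]
contact_force: [-5.9, -0.0, -4.1]
tool_pos: [0.5789, 0.1155, 0.0042]
contact_force: [-4.9, -1.5, -3.4]
tool_pos: [0.5794, 0.1221, 0.0042]
contact_force: [-5.3, -3.0, -3.9]
tool_pos: [0.58, 0.1289, 0.0042]
contact_force: [-5.3, -3.4, -3.6]
t 16.3 pos [0.58   0.1289 0.0042] phi 2.2693 shift cm [1.23 1.03 0.11] turn 0.0 F [-5.3 -3.4 -3.6] grip 0.284 62.0
```

```bash
python3 -m crank '[{"x":0.1,"y":0.3,"z":0,"turn":0},{"x":0.25,"y":0.25,"z":0,"turn":0},{"x":0,"y":0,"z":0,"turn":0}]' | grep -E "pos|contact"
for i in 1 2 3; do python3 -m crank '[{"x":0.15,"y":0.15,"z":0,"turn":0},{"x":0.15,"y":0.15,"z":0,"turn":0},{"x":0,"y":0,"z":0,"turn":0}]' | grep -E "pos|contact"; done
python3 -c "
from h import *
go(.580,.145,2.269,.003)"
```

```text
tool_pos: [0.5805, 0.1345, 0.0035]
contact_force: [-8.0, -5.8, -3.0]
tool_pos: [0.5808, 0.1385, 0.0034]
contact_force: [-8.1, -5.8, -1.7]
tool_pos: [0.5812, 0.1426, 0.0034]
contact_force: [-8.4, -6.6, -2.7]
tool_pos: [0.5815, 0.1463, 0.0034]
contact_force: [-9.8, -8.7, -2.7]
t 17.5 pos [0.5815 0.1463 0.0034] phi 2.2696 shift cm [-0.   -0.19  0.04] turn 0.001 F [-9.8 -8.7 -2.7] grip 0.287 62.2
```

```bash
for i in 1 2; do python3 -m crank '[{"x":0.1,"y":0.1,"z":0,"turn":0},{"x":0,"y":0,"z":0,"turn":0},{"x":0,"y":0,"z":0,"turn":0}]' | grep -E "pos|contact"; done
python3 - <<'E'
from h import *
go(.580,.145,2.269,.003)
c,s=np.cos(-.0868),np.sin(-.0868);C=np.array([.667,.2175])
S={}
for n in("top","side"):
    im,d,P=grab(n,f"pics/{n}4.png")
    D=P[...,:2]-C; X=(c*D[...,0]+s*D[...,1])*1000;Y=(-s*D[...,0]+c*D[...,1])*1000
    hsv=cv2.cvtColor(im,cv2.COLOR_RGB2HSV); sat=hsv[...,1]
    st=(P[...,2]>.030)&(P[...,2]<.045)&(sat>60)&(X>-230)&(X<-8)&(Y>-30)&(Y<60)
    b=cv2.minAreaRect(np.stack([X[st],Y[st]],1).astype(np.float32));print(n,"stud",st.sum(),cv2.boxPoints(b).round(1).tolist())
    pl=(P[...,2]>.030)&(P[...,2]<.045)&(sat>60)&(X>-12)&(X<50)&(Y>-270)&(Y<60)
    b=cv2.minAreaRect(np.stack([X[pl],Y[pl]],1).astype(np.float32));print(n,"plate",pl.sum(),cv2.boxPoints(b).round(1).tolist())
    m=(P[...,2]>.01)&(P[...,2]<.028)&(sat<40)&(hsv[...,2]>150)&(X>-200)&(X<8)&(Y<8)&(Y>-260)
    x,y=X[m],Y[m];print(" sq",m.sum())
    for lo,hi in((-60,-16),(-110,-60),(-165,-110)):
        k=(y>lo)&(y<hi)&(x>-40); l=(x>lo)&(x<hi)&(y>-40)
        print(lo,"plate edge xmax",np.percentile(x[k],97).round(1) if k.sum()>5 else None,"stud edge ymax",np.percentile(y[l],97).round(1) if l.sum()>5 else None)
im=cv2.imread("pics/side4.png");cv2.imwrite("pics/crop4.png",cv2.resize(im[160:280,200:360],None,fx=5,fy=5,interpolation=cv2.INTER_CUBIC))
E
```

```text
tool_pos: [0.5815, 0.1463, 0.0034]
contact_force: [-10.5, -13.5, -0.5]
tool_pos: [0.5814, 0.1465, 0.0034]
contact_force: [-11.1, -17.3, 0.9]
t 18.1 pos [0.5814 0.1465 0.0034] phi 2.2695 shift cm [-0.02 -0.21  0.04] turn 0.0 F [-11.1 -17.3   0.9] grip 0.287 62.4
top stud 228 [[-221.39999389648438, 34.20000076293945], [-215.39999389648438, -1.2999999523162842], [-64.69999694824219, 23.899999618530273], [-70.69999694824219, 59.400001525878906]]
top plate 774 [[-0.6000000238418579, -259.70001220703125], [39.20000076293945, -259.79998779296875], [40.0, 54.400001525878906], [0.20000000298023224, 54.5]]
 sq 191
-60 plate edge xmax None stud edge ymax None
-110 plate edge xmax None stud edge ymax -7.3
-165 plate edge xmax -1.4 stud edge ymax None
side stud 911 [[-222.10000610351562, 1.399999976158142], [-8.5, -0.699999988079071], [-8.100000381469727, 42.29999923706055], [-221.60000610351562, 44.400001525878906]]
side plate 635 [[-12.0, 59.79999923706055], [-11.5, -259.70001220703125], [39.400001525878906, -259.6000061035156], [38.900001525878906, 59.900001525878906]]
 sq 309
-60 plate edge xmax -3.3 stud edge ymax -13.1
-110 plate edge xmax -2.4 stud edge ymax -12.8
-165 plate edge xmax None stud edge ymax -12.7
```

View pics/crop4.png

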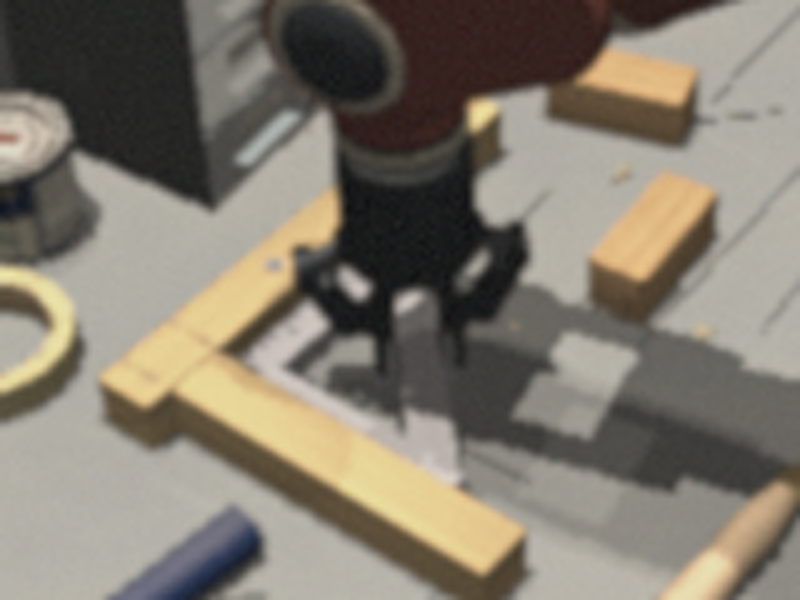

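```bash
python3 -m crank '[{"x":-0.12,"y":-0.12,"z":0,"turn":0},{"x":0,"y":0,"z":0,"turn":0},{"x":0,"y":0,"z":0,"turn":0},{"x":0,"y":0,"z":0,"turn":0}]' | grep -E "pos|force|rot"
python3 -m crank '[{"x":0,"y":0,"z":0,"turn":0},{"x":0,"y":0,"z":0,"turn":0},{"x":0,"y":0,"z":0,"turn":0}]' | grep -E "pos|force|rot"
```

```text
tool_pos: [0.5815, 0.1464, 0.0033]
tool_rot: [-0.003, 0.422, 0.906, -0.005]
contact_force: [-9.3, -12.4, -1.3]
grasp_force: 62.3
tool_pos: [0.5815, 0.1464, 0.0034]
tool_rot: [-0.003, 0.422, 0.906, -0.005]
contact_force: [-10.8, -11.4, -1.7]
grasp_force: 62.3
```

```bash
python3 -c "
from plant import manip
print(manip.job_done())"
```

```text
the job is handed in; nothing more can be done
None
```

I handed the job in at about 19 s, and the hand-in call gave no verdict. The nailing block lies clear on the bench, and the gripped square is pressed into the corner with about 10 N on the plate and 11 N on the stud. The stud measured about 0.01 rad past square, which looks like its stop. I could not see the square's stud edge past the stud, so I judged that fit from force and position.

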